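# Take the yellow label roll off its post

## Task

The next sample bottles need yellow labels. Slide the roll of yellow label tape straight up off its post on the stand, and set it down flat in the shallow white tray, letting go only once it is down on the tray's floor. Leave the white and the blue roll on their posts.

Things in the scene. Friction and masses are not known exactly. Their poses are not given: they have to be found in the camera images.
- roll_yellow: Roll of yellow label tape: ring, outer diameter 58 mm, hole 32 mm, 40 mm high, about 90 g, loose. Starts upright over any one of the stand's three fixed posts (16 mm diameter, ending 73 mm above the bench, 18 mm above the rolls). Origin: centre of its underside, at the start 15 mm above the bench (top face of the stand's foot); z up its axis.
- roll_white: Roll of white label tape, same size, upright on another post; it stays there. Origin: centre of its underside; z up. The stand is a dark steel bar 90 x 360 mm, 15 mm thick, fixed to the bench, with three aluminium posts in one straight row 135 mm apart; its place and yaw vary, left or right of the tray.
- roll_blue: Roll of blue label tape, same size, upright on the remaining post; it stays there. Each roll has up to 8 mm of sideways play about its post. Origin: centre of its underside; z up.
- tray: Shallow open white plastic tray, fixed to the bench; its place and yaw vary. Outside 190 mm along its x, 160 mm along its y, 17 mm high; walls and floor 5 mm thick (inside 180 x 150 mm). Origin: centre of its underside, at bench height; z up.
Mind the look-alikes: they are no part of the job. Of the things shaped like the tray, the white one is meant.

How it is judged:
By the outcome, as a careful person would: the job done as asked, in the order asked, and still so for the second after the job is handed in, with the robot touching nothing.
It also fails if it takes over 35 s, if anything falls off the work surface, if the arm or the gripper's body presses on something with over 40 N, if the wrist force passes 120 N, or if a joint passes its speed limit or range.

## Robot

A 6-joint arm with a two-finger parallel gripper is mounted at the origin on the work surface. World frame = base frame: x ahead of the robot, y to its left, z up, the work surface at z = 0. Lengths are in m, angles in degrees, forces in N, time in s.
With the tool pointing down it reaches from about 0.35 to 0.875 m from the base axis. Payload 15.5 kg.
Tool frame: the origin (TCP) lies on the mounting face of the last link; the fingertips stand 173 mm ahead of it and the grasp point (between the pads) lies 155 mm ahead of it; z points along the fingers, y is the line along which they close (so a half turn about z gives the same grasp; the last joint's range is limited). The gripper opens to 85 mm and grips with 20 to 120 N. Pads are 22 mm wide; open, the fingers measure 114 mm over their backs; the gripper's body (76 mm by 85 mm) begins 54 mm behind the grasp point. The pads swing forward as they close: fully open they stand 13 mm farther back than shut.
Start: joints at [62.481, 28.281, 77.091, -0, 74.628, -5.472], TCP at [0.235, 0.579, 0.405] pointing down, gripper open.
Joint ranges: [-166.48, 166.48], [-47.26, 123.95], [12.59, 153.08], [-70.14, 250.14], [6.76, 159.57], [-176.63, 176.63]. Speed limits (degrees/s): [108.29, 108.29, 147.25, 172.46, 172.46, 172.46].

## Interface

Orientations are given as a 3x3 rotation matrix whose columns are the frame's x, y, z axes.
In Python, from rig import ctrl, cams, models gives the robot as it stands.
- The arm moves only by the tool move_arm, never from a script. Its arguments are lists of equal length, an entry for each row: "gripper": the finger opening in cm, from 0 to 8.54; "delta_pos": the shift along the tool's x, y, z in cm, a list of three; "dr": the turn, a rotation vector about the tool's x, y, z in degrees, a list of three. A call has 1 to 20 rows; each row is the pose to reach, as a shift and turn from the pose commanded when the call began, along the tool's axes at that moment; what a row does not reach only later rows make up. A row lasts 1/10 s, in which the tool goes at most 50 mm and 8.59 degrees, less where a joint would pass 70% of its speed; a pose out of reach is approached as far as the arm can. A call with a gripper value outside its range is refused whole. The fingers move at their own pace and stop on an object; the grip force is fixed at half the most. Time passes only in rows, so rows that repeat a pose let the fingers close. It gives the time, the measured TCP pose, the force, the opening and the grip force at its end, in the units of the state.
- ctrl.observe(): the state, without advancing time (a new reading comes with each control period).
- cams.read_camera(name): name is "side" or "top"; returns the picture (420x560x3 uint8, red, green, blue); there is no depth.
- cams.camera_model(name): a dict with "fov_y" (degrees; the focal length in pixels is half the picture's height over the tangent of half this angle, whatever the lens; pixels are square), "cx", "cy" (the principal point, pixels), "R" (3x3) and "t" (3): a world point X has camera coordinates R X + t. Camera axes: x right, y down, z forward; pixel columns grow to the right and rows downward; lengths in m; the calibration is good to about 2 mm. A picture is of the moment at which its call begins. camera_model takes no time and is no camera call.
- ctrl.close_job(): hands the job in; it is judged then, once.
Trained networks look in the newest picture that a camera, given by its name, has taken for a name from the list of things; names that differ only in an ending like _2 or _b are one class to them, and where a whole thing is asked for, a point or a joint stands for the part that bears it (a point fixed in the world has none). Each returns a list of dicts, best first, with "conf" (0 to 1); they miss things now and then, are a little off and sometimes report something else, mostly with a low value. They report only what shows in the picture. A call takes as long as a camera call. They do not tell look-alikes from the thing itself.
- models.silhouettes(camera, query): "region" (420x560 bool, what is visible of it) and "bbox" ([centre column, centre row, width, height] in pixels, round what is visible of it).
- models.tip_of(camera, query): "centre" ([row, column] in pixels: a listed point, or the origin of a listed thing).
The state is a dict: "time_s": time; "joint_pos": joint angles; "dq": joint speeds; "tau": joint torques, N m; "tool_pos": TCP position; "orientation": TCP orientation; "contact_force": force on the tool from outside, world axes, zero at the start; "moment": the same for the moment, N m; "width": finger opening in m; "gripper_force": force on a finger pad.
Only numpy, scipy, OpenCV 4.12 (cv2) and the standard library are available. Lean on these libraries where they do the work, as an engineer would, in place of code of your own. Each camera call takes 0.05 s, during which the arm holds its last target. There are 200 camera calls.

## Working session

There is one attempt and no reset: what is moved stays moved. The work goes in short steps, Python scripts to look and compute and a tool call to move; the robot and the scene stay as the last step left them, time stands still between calls to the robot, and variables do not carry over. Pictures are saved under pics/ and viewed, at most 10 in all, crops included, and the job is handed in when it is done.

Besides the shell and the picture viewer there is one more tool, called after "Emit:" in YAML: its name, and indented under it one key for each argument. move_arm: Moves the arm, as the interface text tells. Its arguments: {"type":"object","properties":{"gripper":{"type":"array"},"delta_pos":{"type":"array"},"dr":{"type":"array"}},"required":["gripper","delta_pos","dr"]}

```bash
mkdir -p pics; cat > h.py <<'E'
import numpy as np, cv2
from rig import ctrl, cams, models
def ray(cam,u,v,z):
    m=cams.camera_model(cam); R=np.array(m["R"]);t=np.array(m["t"])
    f=210/np.tan(np.radians(m["fov_y"])/2)
    d=R.T@np.array([(u-m["cx"])/f,(v-m["cy"])/f,1]); c=-R.T@t
    return c+d*(z-c[2])/d[2]
def proj(cam,X):
    m=cams.camera_model(cam); p=np.array(m["R"])@np.array(X)+np.array(m["t"])
    f=210/np.tan(np.radians(m["fov_y"])/2)
    return p[:2]/p[2]*f+[m["cx"],m["cy"]]
E
python3 - <<'E'
from h import *
for c in("top","side"):
    im=cams.read_camera(c); cv2.imwrite(f"pics/{c}0.png",im[:,:,::-1])
    m=cams.camera_model(c); print(c,m["fov_y"],(-np.array(m["R"]).T@np.array(m["t"])).round(3))
    for q in("roll_yellow","tray"):
        for d in models.tip_of(c,q):
            r,k=d["centre"]; print(q,"tip",round(d["conf"],2),round(k),round(r),ray(c,k,r,.015 if q!="tray" else 0).round(4))
        for d in models.silhouettes(c,q):
            reg=d["region"];rr=cv2.minAreaRect(np.argwhere(reg)[:,::-1].astype(np.float32))
            print(q,"sil",round(d["conf"],2),np.round(d["bbox"]),im[reg].mean(0).round(),[ray(c,*p,.055 if q!="tray" else .017).round(3)[:2].tolist() for p in cv2.boxPoints(rr)])
E
```

```text
top 47.42671478266442 [0.276 0.026 1.231]
roll_yellow sil 0.57 [349. 154.  24.  27.] [106.  76.  11.] [[0.554, -0.125], [0.601, -0.171], [0.558, -0.212], [0.512, -0.165]]
tray tip 0.91 307 244 [ 0.3383 -0.0669  0.    ]
tray tip 0.84 207 181 [0.5028 0.1926 0.    ]
tray tip 0.61 143 272 [0.2678 0.3524 0.    ]
tray tip 0.28 298 161 [ 0.5546 -0.0455  0.    ]
tray sil 0.67 [142. 278.  61.  79.] [58. 26. 63.] [[0.164, 0.433], [0.357, 0.434], [0.35, 0.268], [0.158, 0.271]]
tray sil 0.62 [206. 182.  76.  81.] [150. 145. 125.] [[0.422, 0.285], [0.615, 0.26], [0.589, 0.095], [0.396, 0.124]]
tray sil 0.61 [310. 243.  72.  85.] [80. 38. 86.] [[0.257, 0.021], [0.449, -0.0], [0.43, -0.166], [0.239, -0.142]]
side 57.51441948686526 [ 0.092 -0.595  0.746]
roll_yellow tip 0.94 363 246 [ 0.5559 -0.1698  0.015 ]
roll_yellow sil 0.74 [368. 241.  30.  29.] [126.  92.  20.] [[0.5, -0.186], [0.569, -0.129], [0.602, -0.177], [0.532, -0.23]]
tray tip 0.92 176 172 [0.2476 0.3508 0.    ]
tray tip 0.78 269 254 [ 0.3466 -0.0699  0.    ]
tray tip 0.65 274 174 [0.5051 0.1934 0.    ]
tray sil 0.9 [276. 175.  77.  49.] [175. 161. 145.] [[0.423, 0.287], [0.654, 0.252], [0.577, 0.08], [0.373, 0.118]]
tray sil 0.79 [271. 256.  95.  76.] [ 90.  40. 102.] [[0.259, 0.023], [0.482, 0.004], [0.424, -0.174], [0.231, -0.148]]
tray sil 0.58 [179. 170.  84.  49.] [70. 32. 79.] [[0.163, 0.435], [0.382, 0.446], [0.346, 0.254], [0.151, 0.255]]
```

```bash
python3 -c "
import cv2,numpy as np
a=cv2.imread('pics/top0.png');b=cv2.imread('pics/side0.png')
cv2.imwrite('pics/both0.png',cv2.resize(np.vstack([a,b]),None,fx=.71,fy=.71))"
```

```text
(no output)
```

View pics/top0.png

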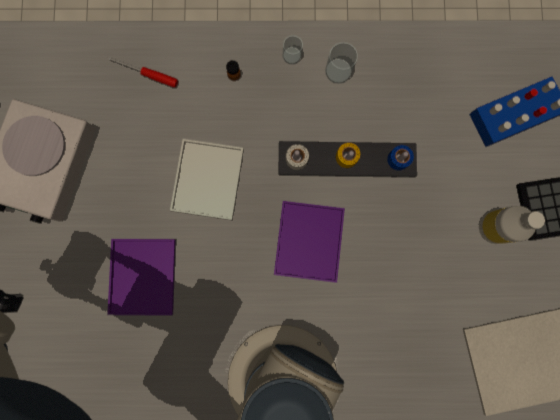

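View pics/side0.png

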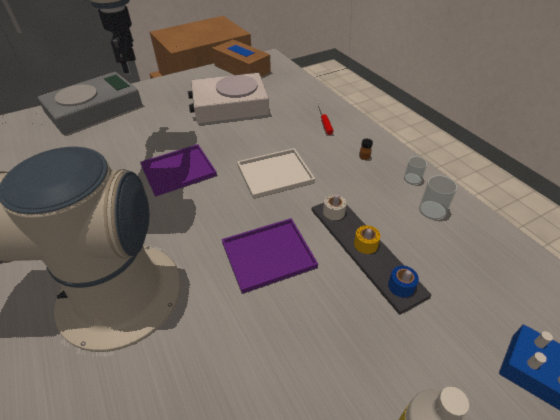

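The pictures show the white tray at top-view (207,180), with the two purple trays as look-alikes. The yellow roll is on the middle post at top (349,154) and side (368,241), with white at (297,157) and blue at (401,158). I'll now compute the move to above the roll.

```bash
cat >> h.py <<'E'
from scipy.spatial.transform import Rotation as Ro
def goal(p,phi):
    "tool shift(cm)/rotvec(deg) to reach TCP p, pointing down, tool y along world angle phi"
    s=ctrl.observe(); R=np.array(s["orientation"]); P=np.array(s["tool_pos"])
    out=[]
    for a in(phi,phi+180):
        a=np.radians(a); y=np.array([np.cos(a),np.sin(a),0]); z=np.array([0,0,-1.])
        G=np.c_[np.cross(y,z),y,z]
        out.append(np.degrees(Ro.from_matrix(R.T@G).as_rotvec()).round(2))
    return (R.T@(np.array(p)-P)*100).round(2),out
E
python3 - <<'E'
from h import *
s=ctrl.observe(); print(s["time_s"],np.array(s["orientation"]).round(3))
for c in("top","side"):
    im=cams.read_camera(c); h=cv2.cvtColor(im,cv2.COLOR_RGB2HSV)
    x0,y0,x1,y1={"top":(270,130,425,190),"side":(310,180,430,310)}[c]
    m=np.zeros(h.shape[:2],bool); m[y0:y1,x0:x1]=True
    m&=(h[...,0]>15)&(h[...,0]<35)&(h[...,1]>150)&(h[...,2]>60)
    k=np.argwhere(m)[:,::-1]; lo=k.min(0);hi=k.max(0);print(c,lo,hi,ray(c,*((lo+hi)/2),.04))
    for d in models.tip_of(c,"roll_white")+models.tip_of(c,"roll_blue"): r,q=d["centre"];print(d["conf"],q,r,ray(c,q,r,.015))
    # compare with synthetic cylinder
    from scipy.optimize import least_squares
    th=np.linspace(0,6.28,60)
    def bb(p):
        q=np.array([proj(c,[p[0]+.029*np.cos(t),p[1]+.029*np.sin(t),z]) for z in(.015,.055) for t in th]); return np.r_[(q.min(0)+q.max(0))/2]
    print("fit",least_squares(lambda p:bb(p)-(lo+hi)/2,[.556,-.169],x_scale=.01,diff_step=1e-3).x)
    cv2.imwrite(f"pics/{c}z.png",cv2.resize(im[y0:y1,x0:x1,::-1],None,fx=4,fy=4,interpolation=2))
for phi in(0,90): print(phi,goal([.556,-.169,.30],phi))
E
```

```text
0.5 [[-0.927  0.375 -0.   ]
 [ 0.375  0.927 -0.   ]
 [ 0.    -0.    -1.   ]]
top [336 143] [360 167] [ 0.5615517 -0.1712535  0.04     ]
0.8 295.6 159.2 [ 0.55676835 -0.03891926  0.015     ]
0.55 400.6 156.1 [ 0.56423182 -0.31235112  0.015     ]
fit [ 0.56228268 -0.17153677]
side [354 225] [379 253] [ 0.55912432 -0.17210642  0.04      ]
0.64 330.4 209.5 [ 0.55638634 -0.02744298  0.015     ]
0.7 399.2 283.6 [ 0.55749233 -0.29719794  0.015     ]
fit [ 0.56206981 -0.16857518]
0 (array([-57.88, -57.29,  10.47]), [array([ 0.  , -0.  , 67.95]), array([   0.  ,    0.  , -112.05])])
90 (array([-57.88, -57.29,  10.47]), [array([  0.  ,   0.  , -22.05]), array([  0.  ,  -0.  , 157.95])])
```

View pics/topz.png

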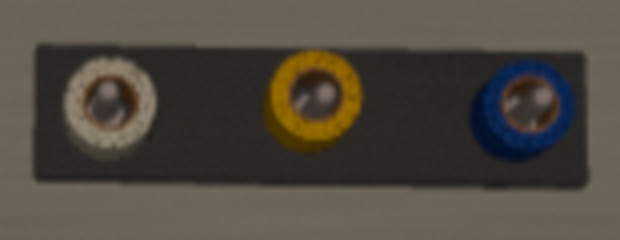

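The yellow roll is at about (0.562, -0.170). I'll move above it with the fingers closing along world y.

Emit:
move_arm:
  gripper: [8.5,8.5,8.5,8.5,8.5,8.5,8.5,8.5,8.5,8.5,8.5,8.5,8.5,8.5,8.5,8.5,8.5,8.5,8.5,8.5]
  delta_pos:
    - [-58.4,-57.2,10.5]
    - [-58.4,-57.2,10.5]
    - [-58.4,-57.2,10.5]
    - [-58.4,-57.2,10.5]
    - [-58.4,-57.2,10.5]
    - [-58.4,-57.2,10.5]
    - [-58.4,-57.2,10.5]
    - [-58.4,-57.2,10.5]
    - [-58.4,-57.2,10.5]
    - [-58.4,-57.2,10.5]
    - [-58.4,-57.2,10.5]
    - [-58.4,-57.2,10.5]
    - [-58.4,-57.2,10.5]
    - [-58.4,-57.2,10.5]
    - [-58.4,-57.2,10.5]
    - [-58.4,-57.2,10.5]
    - [-58.4,-57.2,10.5]
    - [-58.4,-57.2,10.5]
    - [-58.4,-57.2,10.5]
    - [-58.4,-57.2,10.5]
  dr:
    - [0,0,-22]
    - [0,0,-22]
    - [0,0,-22]
    - [0,0,-22]
    - [0,0,-22]
    - [0,0,-22]
    - [0,0,-22]
    - [0,0,-22]
    - [0,0,-22]
    - [0,0,-22]
    - [0,0,-22]
    - [0,0,-22]
    - [0,0,-22]
    - [0,0,-22]
    - [0,0,-22]
    - [0,0,-22]
    - [0,0,-22]
    - [0,0,-22]
    - [0,0,-22]
    - [0,0,-22]

```text
time_s: 2.8
tool_pos: [0.5608, -0.1693, 0.2997]
orientation: [[-1.0, 0.0, -0.0], [0.0, 1.0, 0.0], [0.0, 0.0, -1.0]]
contact_force: [0.1, -0.4, 0.5]
width: 0.0851
gripper_force: 0.0
```

```bash
python3 - <<'E'
from h import *
s=ctrl.observe(); print(s["time_s"],s["tool_pos"],np.array(s["orientation"]).round(3),s["width"])
print(goal([.562,-.170,.195],90))
a=cams.read_camera("side");b=cams.read_camera("top")
cv2.imwrite("pics/s1.png",np.hstack([cv2.resize(a[130:330,270:470],(400,400)),cv2.resize(b[80:230,270:420],(400,400))])[:,:,::-1])
E
```

```text
2.8 [ 0.5608199  -0.16926152  0.29973557] [[-1.  0. -0.]
 [ 0.  1.  0.]
 [ 0.  0. -1.]] 0.08513659101499874
(array([-0.12, -0.08, 10.47]), [array([ 0.02, -0.03, -0.02]), array([-4.0000e-02, -3.0000e-02,  1.7998e+02])])
```

View pics/s1.png

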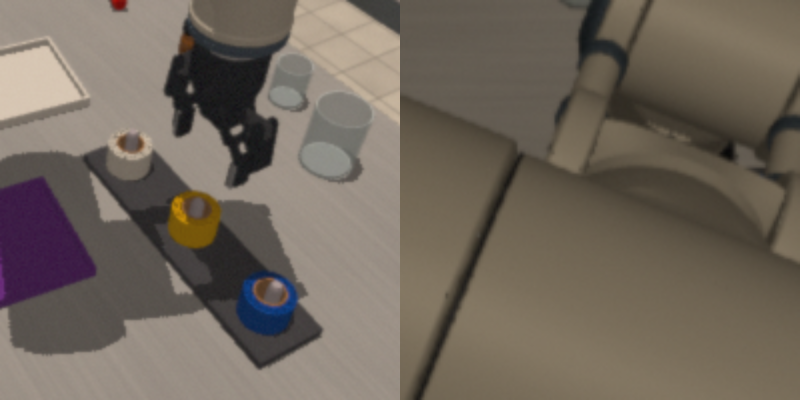

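The open gripper hangs above the yellow roll (side crop at 195,215), with its fingers either side along the row. The white tray lies clear to the left. I'll descend and close.

Emit:
move_arm:
  gripper: [8.5,8.5,8.5,8.5,8.5,8.5,8.5,5,5,5,5,5,5,5,5,5,5]
  delta_pos:
    - [0,0,2.5]
    - [0,0,5]
    - [0,0,7]
    - [0,0,8.5]
    - [0,0,9.6]
    - [0,0,10.4]
    - [0,0,10.4]
    - [0,0,10.4]
    - [0,0,10.4]
    - [0,0,10.4]
    - [0,0,10.4]
    - [0,0,10.4]
    - [0,0,10.4]
    - [0,0,10.4]
    - [0,0,10.4]
    - [0,0,10.4]
    - [0,0,10.4]
  dr:
    - [0,0,0]
    - [0,0,0]
    - [0,0,0]
    - [0,0,0]
    - [0,0,0]
    - [0,0,0]
    - [0,0,0]
    - [0,0,0]
    - [0,0,0]
    - [0,0,0]
    - [0,0,0]
    - [0,0,0]
    - [0,0,0]
    - [0,0,0]
    - [0,0,0]
    - [0,0,0]
    - [0,0,0]

```text
time_s: 4.6
tool_pos: [0.5615, -0.1702, 0.1966]
orientation: [[-1.0, 0.001, 0.002], [0.001, 1.0, -0.001], [-0.002, -0.001, -1.0]]
contact_force: [0.4, 1.0, 5.7]
width: 0.0553
gripper_force: 62.2
```

Emit:
move_arm:
  gripper: [5,5,5,5,5,5,5]
  delta_pos:
    - [0,0,-0.5]
    - [0,0,-1]
    - [0,0,-1.5]
    - [0,0,-2]
    - [0,0,-2.5]
    - [0,0,-3]
    - [0,0,-3]
  dr:
    - [0,0,0]
    - [0,0,0]
    - [0,0,0]
    - [0,0,0]
    - [0,0,0]
    - [0,0,0]
    - [0,0,0]

```text
time_s: 5.3
tool_pos: [0.5614, -0.1702, 0.2265]
orientation: [[-1.0, 0.001, 0.001], [0.001, 1.0, -0.0], [-0.001, -0.0, -1.0]]
contact_force: [0.4, -0.9, -1.4]
width: 0.0557
gripper_force: 63.7
```

```bash
python3 - <<'E'
from h import *
a=cams.read_camera("side")
cv2.imwrite("pics/s2.png",cv2.resize(a[150:310,300:460],(560,560),interpolation=2)[:,:,::-1])
E
```

```text
(no output)
```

View pics/s2.png

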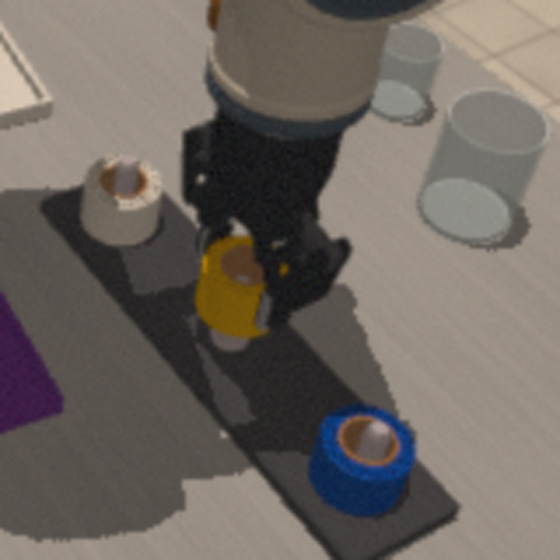

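The roll is held and has come up 30 mm, with the bare post showing below it at (230,340) in the crop. Next I'll lift it clear and carry it over the tray.

Emit:
move_arm:
  gripper: [5,5,5,5,5,5,5,5,5,5,5,5,5,5,5,5,5,5,5,5]
  delta_pos:
    - [0,0,-2]
    - [0,0,-4]
    - [0,0,-6]
    - [0,0,-7.5]
    - [0,0,-8]
    - [0,0,-8]
    - [0.3,2,-8]
    - [0.8,5,-8]
    - [1.4,9,-8]
    - [2.1,13,-8]
    - [2.7,17,-8]
    - [3.4,21,-8]
    - [4,25,-8]
    - [4.6,29,-8]
    - [5.1,32,-8]
    - [5.4,34,-8]
    - [5.6,35.3,-8]
    - [5.8,36.3,-8]
    - [5.8,36.3,-8]
    - [5.8,36.3,-8]
  dr:
    - [0,0,0]
    - [0,0,0]
    - [0,0,0]
    - [0,0,0]
    - [0,0,0]
    - [0,0,0]
    - [0,0,0]
    - [0,0,0]
    - [0,0,0]
    - [0,0,0]
    - [0,0,0]
    - [0,0,0]
    - [0,0,0]
    - [0,0,0]
    - [0,0,0]
    - [0,0,0]
    - [0,0,0]
    - [0,0,0]
    - [0,0,0]
    - [0,0,0]

```text
time_s: 7.35
tool_pos: [0.5036, 0.1924, 0.3055]
orientation: [[-1.0, 0.001, -0.0], [0.001, 1.0, -0.0], [0.0, -0.0, -1.0]]
contact_force: [0.6, -0.2, -1.0]
width: 0.0558
gripper_force: 64.0
```

```bash
python3 - <<'E'
from h import *
a=cams.read_camera("side")
cv2.imwrite("pics/s3.png",cv2.resize(a[60:260,180:380],(560,560),interpolation=2)[:,:,::-1])
E
```

```text
(no output)
```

View pics/s3.png

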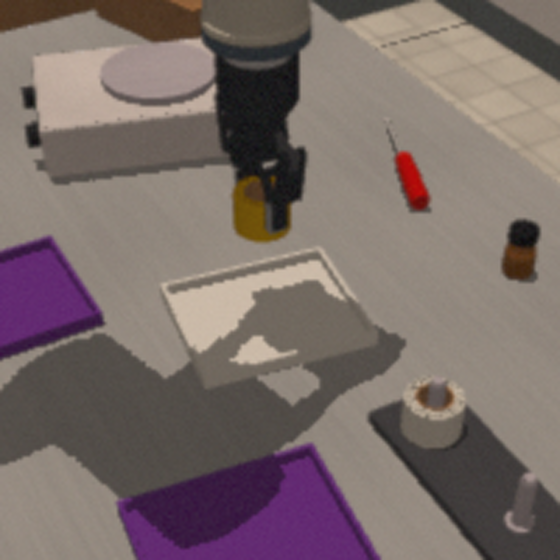

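The roll hangs upright over the white tray, which is centred at about (270,315) in the crop. The white roll is still on its post. I'll lower it, slowing near the floor.

Emit:
move_arm:
  gripper: [5,5,5,5,5,5,5,5,5,5,5]
  delta_pos:
    - [0,0,2]
    - [0,0,4.5]
    - [0,0,7]
    - [0,0,9]
    - [0,0,10.3]
    - [0,0,11]
    - [0,0,11.3]
    - [0,0,11.5]
    - [0,0,11.6]
    - [0,0,11.7]
    - [0,0,11.7]
  dr:
    - [0,0,0]
    - [0,0,0]
    - [0,0,0]
    - [0,0,0]
    - [0,0,0]
    - [0,0,0]
    - [0,0,0]
    - [0,0,0]
    - [0,0,0]
    - [0,0,0]
    - [0,0,0]

```text
time_s: 8.5
tool_pos: [0.5036, 0.193, 0.189]
orientation: [[-1.0, 0.001, 0.001], [0.001, 1.0, 0.0], [-0.001, 0.0, -1.0]]
contact_force: [0.6, 0.2, -1.0]
width: 0.0558
gripper_force: 64.0
```

Emit:
move_arm:
  gripper: [5,5,5,5,5]
  delta_pos:
    - [0,0,0.1]
    - [0,0,0.2]
    - [0,0,0.3]
    - [0,0,0.3]
    - [0,0,0.3]
  dr:
    - [0,0,0]
    - [0,0,0]
    - [0,0,0]
    - [0,0,0]
    - [0,0,0]

```text
time_s: 9.0
tool_pos: [0.5035, 0.193, 0.1863]
orientation: [[-1.0, 0.001, 0.001], [0.001, 1.0, 0.0], [-0.001, 0.0, -1.0]]
contact_force: [-3.9, -1.2, 15.9]
width: 0.0557
gripper_force: 66.2
```

There's 16 N of contact at the expected height, so the roll is on the floor of the tray. I'll open, then retreat.

Emit:
move_arm:
  gripper: [8.5,8.5,8.5,8.5,8.5,8.5,8.5,8.5,8.5,8.5,8.5,8.5,8.5,8.5,8.5,8.5,8.5]
  delta_pos:
    - [0,0,-0.1]
    - [0,0,-0.1]
    - [0,0,-0.1]
    - [0,0,-0.1]
    - [0,0,-0.1]
    - [0,0,-0.1]
    - [0,0,-0.1]
    - [0,0,-0.1]
    - [0,0,-1]
    - [0,0,-2.5]
    - [0,0,-5]
    - [0,0,-8]
    - [0,0,-11]
    - [0,0,-14]
    - [0,0,-16]
    - [0,0,-17]
    - [0,0,-17]
  dr:
    - [0,0,0]
    - [0,0,0]
    - [0,0,0]
    - [0,0,0]
    - [0,0,0]
    - [0,0,0]
    - [0,0,0]
    - [0,0,0]
    - [0,0,0]
    - [0,0,0]
    - [0,0,0]
    - [0,0,0]
    - [0,0,0]
    - [0,0,0]
    - [0,0,0]
    - [0,0,0]
    - [0,0,0]

```text
time_s: 10.7
tool_pos: [0.5036, 0.193, 0.3569]
orientation: [[-1.0, 0.001, 0.002], [0.001, 1.0, 0.001], [-0.002, 0.001, -1.0]]
contact_force: [-0.0, -0.7, -0.6]
width: 0.0847
gripper_force: 0.0
```

```bash
python3 - <<'E'
from h import *
a=cams.read_camera("side")
cv2.imwrite("pics/s4.png",cv2.resize(a[100:330,200:460],(780,690))[:600,:,::-1])
E
```

```text
(no output)
```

View pics/s4.png

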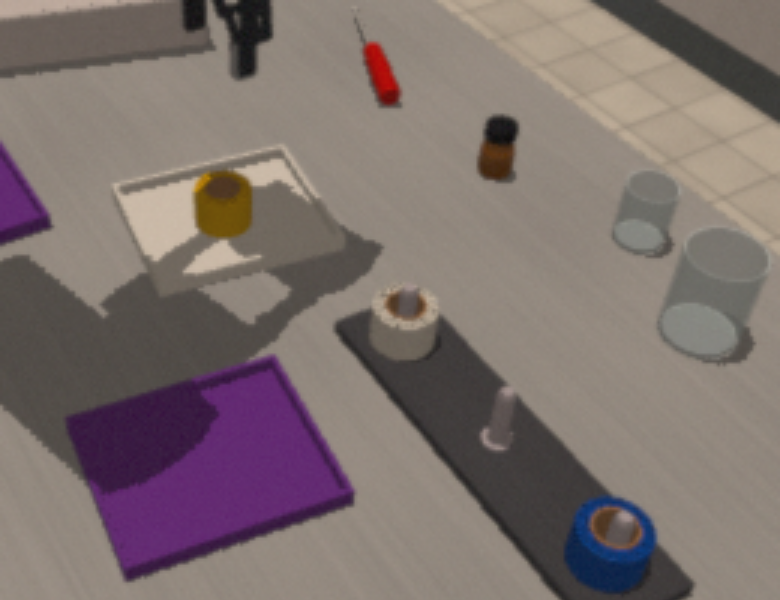

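The yellow roll stands flat in the white tray at (223,205) in the crop. The white roll (405,320) and the blue roll (610,540) are still on their posts, and the gripper is clear.

```bash
python3 -c "
from rig import ctrl
print(ctrl.close_job())"
```

```text
the job is handed in; nothing more can be done
None
```

The yellow roll is flat on the white tray's floor, released only after contact there; the white and blue rolls are still on their posts, and the job was handed in at about 11 s on the robot's clock.

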